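# Square a steel blank into the drilling jig and swing the strap over it

## Robot

A 6-joint arm with a two-finger parallel gripper is mounted at the origin on the work surface. World frame = base frame: x ahead of the robot, y to its left, z up, the work surface at z = 0. Lengths are in mm, angles in degrees, forces in N, time in s.
With the tool pointing down it reaches from about 275 to 850 mm from the base axis. Payload 19 kg.
Tool frame: the origin (TCP) lies on the centre line of the jaws, within the pads' length; the fingertips stand 25 mm ahead of it and the grasp point (between the pads) lies 6 mm ahead of it; z points along the fingers, y is the line along which they close (so a half turn about z gives the same grasp; the last joint's range is limited). The gripper opens to 85 mm and grips with 20 to 120 N. Pads are 22 mm wide; open, the fingers measure 114 mm over their backs; the gripper's body (76 mm by 85 mm) begins 54 mm behind the grasp point. The pads swing forward as they close: fully open they stand 13 mm farther back than shut.
Start: joints at [65.203, 8.623, 82.357, -0, 89.026, -7.678], TCP at [169.27, 549.492, 256.267] pointing down, gripper open.
Joint ranges: [-160.23, 160.23], [-39.13, 120.54], [6.94, 153.29], [-79.49, 259.48], [9.18, 160.14], [-161.06, 161.06]. Speed limits (degrees/s): [108.29, 108.29, 127.2, 172.46, 172.46, 172.46].

## Interface

Orientations are given as a 3x3 rotation matrix whose columns are the frame's x, y, z axes.
In Python, from cell import state, viewer, workorder gives the robot as it stands.
- The arm moves only by the tool drive_tool, never from a script. Its argument "rows" is a list of rows, each a list of 5 numbers: the shift along the tool's x, y, z scaled (see below), then the turn about the tool's z scaled (see below), then the gripper's target within -1 to 1 (shut at 1, half-way at 0, fully open at -1). A call has 1 to 10 rows; each row is the pose to reach, as a shift and turn from the pose commanded when the call began, along the tool's axes at that moment; what a row does not reach only later rows make up. The controller multiplies each number of a shift by 100 mm and each number of a turn by 45 degrees. A row lasts 1/10 s, in which the tool goes at most 50 mm and 8.59 degrees, less where a joint would pass 70% of its speed; a pose out of reach is approached as far as the arm can. A call with a number of a shift or a turn outside -1 to 1 is refused whole. A call with a gripper value outside its range is refused whole. The fingers move at their own pace and stop on an object; "squeeze" is the grip in N (left out, the last holds). Time passes only in rows, so rows that repeat a pose let the fingers close. It gives the time, the measured TCP pose, the force, the opening and the grip force at its end, in the units of the state.
- state(): the state, without advancing time (a new reading comes with each control period).
- viewer.grab_frame(name): name is "scene" or "top" or "wrist"; returns the picture (480x640x3 uint8, red, green, blue); there is no depth.
- viewer.camera_model(name): a dict with "fx", "fy", "cx", "cy" (pixels), "rvec" (rotation vector, rad) and "tvec" (3), from world to camera coordinates, as OpenCV has them. Camera axes: x right, y down, z forward; pixel columns grow to the right and rows downward; lengths in mm; the calibration is good to about 2 mm. A picture is of the moment at which its call begins: read the wrist's pose just before it. camera_model takes no time and is no camera call; for the wrist camera it gives the pose at the moment of the call.
- workorder.hand_in(): hands the job in; it is judged then, once.
The state is a dict: "t": time; "joints": joint angles; "joint_velocities": joint speeds; "joint_torque": joint torques, N m; "ee_pos": TCP position; "orientation": TCP orientation; "force": force on the tool from outside, world axes, zero at the start; "ft_torque": the same for the moment, N m; "grip_width": finger opening in mm; "grasp_force": force on a finger pad.
Only numpy, scipy, OpenCV 4.12 (cv2) and the standard library are available. Lean on these libraries where they do the work, as an engineer would, in place of code of your own. Each camera call takes 0.05 s, during which the arm holds its last target. There are 200 camera calls.

## Task

Slide the oblong steel blank across the drilling jig's base plate, without lifting it off the plate, until it sits squarely home in the corner: one long edge against the long far fence, one short edge against the short side fence. Only then swing the hold-down strap round over the blank as far as it goes, and leave it there.

Things in the scene. Friction and masses are not known exactly. Their poses are not given: they have to be found in the camera images.
- blank: Oblong bare-steel plate lying loose on the jig's dark base plate: 60 mm (its x) by 90 mm (its y), 10 mm thick, about 0.4 kg, two small punch marks on top. Origin: centre of its underside, z up. The 40 mm square steel offcut and the hex nut also on the base plate are not part of the job.
- corner (a point): Inner corner of the jig's two fixed fences (8 mm high, 15 thick), on top of the 260 mm square base plate, 12 mm above the bench. x away from robot (jig turned up to 23 deg), y left. Long fence: face x=0, y -130..15 mm. Short fence: face y=0, x -85..0. Plate centre (-60,-60). Blank home: centre (-30,-45), its x along this x. Strap post axis (30,-45), behind long fence.
- strap (a joint): Angle (rad) of the grey hold-down strap, which turns level about its upright post. 0: points along the jig's -x, over the home place of the blank, against a dead stop. Grows as it opens, clockwise seen from above; at 1.57 it points along the jig's +y, clear of the blank. Starts at 1.1 to 1.7, stays where left, takes about 2 N at the peg.
- strap_peg (a point): Black upright peg fixed near the strap's free end, to grip or push: 16 mm across, 35 mm tall, 85 mm from the post axis. This point is on its axis, 15 mm below its top, 20 mm above the strap's top face. Strap 24 mm wide, 8 mm thick, its underside 12.5 mm above the base plate, so it passes 2.5 mm over the blank.
Things that resemble listed ones, but are neither listed nor needed, are in the scene too. Leave any purple or yellow look-alike of the blank alone.

How it is judged:
By the outcome, as a careful person would: the job done as asked, in the order asked, and still so for the second after the job is handed in, with the robot touching nothing.
It also fails if it takes over 58 s, if anything falls off the work surface, if the arm or the gripper's body presses on something with over 40 N, if the wrist force passes 120 N, or if a joint passes its speed limit or range.

## Working session

There is one attempt and no reset: what is moved stays moved. The work goes in short steps, Python scripts to look and compute and a tool call to move; the robot and the scene stay as the last step left them, time stands still between calls to the robot, and variables do not carry over. Pictures are saved under pics/ and viewed, at most 11 in all, crops included, and the job is handed in when it is done.

Besides the shell and the picture viewer there is one more tool, called after "Call:" in YAML: its name, and indented under it one key for each argument. drive_tool: Moves the arm, as the interface text tells. Its arguments: {"type":"object","properties":{"rows":{"type":"array","items":{"type":"array","items":{"type":"number","minimum":-1,"maximum":1}}},"squeeze":{"type":"number"}},"required":["rows"]}

```bash
mkdir -p pics; python3 - <<'E'
from cell import state, viewer, workorder
import cv2
s=state();print(s)
for n in("top","scene"):
    im=viewer.grab_frame(n);cv2.imwrite(f"pics/{n}0.png",im[:,:,::-1]);print(viewer.camera_model(n))
E
```

```text
{'t': 0.0, 'joints': array([ 6.52014494e+01,  8.64821750e+00,  8.23931496e+01,  2.29245314e-03,
        8.90246702e+01, -7.67926702e+00]), 'joint_velocities': array([ 0.00467948,  0.06685695, -0.02657778, -0.0152216 ,  0.00056135,
       -0.06470552]), 'joint_torque': array([-4.77248890e-03, -7.13028431e+01, -5.70868742e+01, -4.45393680e-04,
        8.48472555e-03,  4.11901442e-05]), 'ee_pos': array([169.19114558, 549.32191991, 255.70135735]), 'orientation': array([[-9.55693741e-01,  2.94362369e-01, -5.19736975e-04],
       [ 2.94362764e-01,  9.55693206e-01, -1.02950882e-03],
       [ 1.93660440e-04, -1.13688635e-03, -9.99999335e-01]]), 'force': array([-0.24886441,  0.36566912, -0.8295652 ]), 'ft_torque': array([ 0.03004806, -0.01214772, -0.01513011]), 'grasp_force': 0.0, 'grip_width': 85.2392463357348}
{'fx': 526.223134625779, 'fy': 526.223134625779, 'cx': 320.4161987464084, 'cy': 246.89851561821146, 'rvec': array([ 2.20773687, -2.15141957,  0.09254045]), 'tvec': array([ -28.02061402,  531.66550715, 1003.47833586])}
{'fx': 587.8076426015333, 'fy': 587.8076426015333, 'cx': 323.18089218578837, 'cy': 238.3930453322221, 'rvec': array([ 2.07987156,  1.51085173, -0.50829608]), 'tvec': array([-125.09874104, -375.07308175, 1200.08185133])}
```

View pics/top0.png

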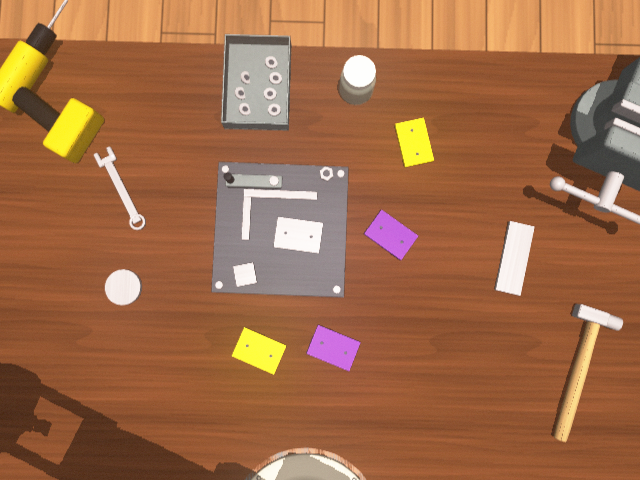

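View pics/scene0.png

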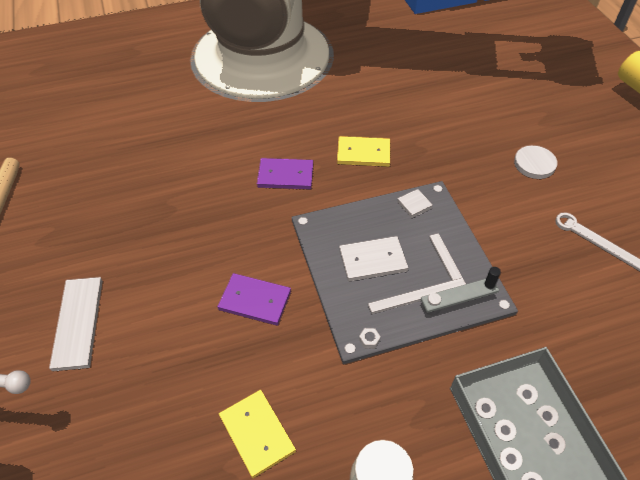

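The blank is the steel plate at (298,235) in top and (373,257) in scene. Possible mix-ups in top are the offcut (245,274), the bare bar (515,258), the purple plates (391,235) and (333,348), and the yellow plates (414,142) and (259,351). The strap post is at (274,181) and the peg at (229,177). The corner is near (250,198).

```bash
cat > h.py <<'E'
import numpy as np, cv2
from cell import state, viewer
def cam(n):
    m=viewer.camera_model(n);R=cv2.Rodrigues(m["rvec"])[0]
    return m,R,-R.T@m["tvec"]
def ray(c,uv):
    m,R,C=c;return C,R.T@np.array([(uv[0]-m["cx"])/m["fx"],(uv[1]-m["cy"])/m["fy"],1])
def onz(c,uv,z):
    C,d=ray(c,uv);return C+d*(z-C[2])/d[2]
def tri(c1,u1,c2,u2):
    C,d=ray(c1,u1);E,e=ray(c2,u2);k=np.linalg.lstsq(np.c_[d,-e],E-C,rcond=None)[0]
    a,b=C+d*k[0],E+e*k[1];return (a+b)/2,np.linalg.norm(a-b)
def blobs(im,box,thr=170):
    x0,y0,x1,y1=box;g=(im[y0:y1,x0:x1].min(2)>thr).astype(np.uint8)
    cs,_=cv2.findContours(g,cv2.RETR_EXTERNAL,cv2.CHAIN_APPROX_NONE)
    return [c.reshape(-1,2)+[x0,y0] for c in cs if cv2.contourArea(c)>40]
E
python3 - <<'E'
from h import *
np.set_printoptions(precision=1,suppress=True)
for n,box in(("top",(215,165,345,295)),("scene",(300,185,510,355))):
    im=cv2.imread(f"pics/{n}0.png");c=cam(n);print(n)
    for b in blobs(im,box):
        (cx,cy),wh,a=cv2.minAreaRect(b.astype(np.float32))
        q=cv2.approxPolyDP(b.reshape(-1,1,2).astype(np.int32),3,True).reshape(-1,2)
        print(np.array([cx,cy,*wh,a]),q.tolist());print(np.array([onz(c,p,22)[:2] for p in q]).tolist() if len(q)<9 else "")
top=cv2.imread("pics/top0.png")[155:305,205:355]
sc=cv2.imread("pics/scene0.png")[185:365,290:520]
cv2.imwrite("pics/c1.png",np.hstack([cv2.resize(top,(400,400),interpolation=2),cv2.resize(sc,(400,400),interpolation=2)]))
E
```

```text
top
[244.5 274.1  21.   20.5  79.4] [[252, 262], [233, 266], [237, 286], [256, 282]]
[[499.3241767740917, 117.9193446437034], [490.59603629177565, 154.51771560751112], [452.0767182738402, 145.2476988209839], [460.74944895417974, 108.75697073119687]]
[297.9 234.5  46.   31.3   8.1] [[278, 217], [275, 247], [318, 252], [321, 222]]
[[588.7969788374982, 70.26336000540768], [529.7287435342371, 74.19630535821614], [522.1345603226359, -9.828097325512811], [581.1331225819991, -14.160769937882407]]
[279. 214.  50.  74.  90.] [[242, 239], [248, 239], [251, 196], [316, 199], [316, 192], [244, 189]]
[[543.7115568477042, 139.0547492416777], [544.0157048454514, 127.35762722096763], [628.9834939569325, 124.62010453879807], [626.3732292295433, -3.1770304325148686], [640.2859667341606, -2.8094036602753683], [642.5395538542327, 138.88647943951267]]
[256.2 180.1  48.   11.1   1.8] [[233, 175], [232, 184], [280, 186], [280, 177]]
[[669.8953812551254, 161.60436076832912], [651.8783827538042, 162.86066954399013], [650.3742691084765, 68.32300271689029], [668.3361117348305, 68.89968854832718]]
[326.  173.5 
[... 1028 characters left out ...]
3648213515], [689.3736734179138, 178.55906648763278]]
[373.6 256.5  33.4  63.1  80.5] [[397, 237], [341, 245], [348, 277], [407, 267]]
[[534.1714637897562, 75.45870489992285], [522.1930923377442, -10.063155631927032], [579.4818691953275, -19.187955422148292], [589.6471600128243, 68.37103509365761]]
[421.8 287.8  57.5 101.4  42.3] [[438, 234], [430, 236], [453, 280], [369, 303], [372, 311], [426, 294], [432, 303], [437, 303], [437, 291], [465, 283]]

[414.6 201.2  20.9  27.3  64.8] [[418, 190], [398, 198], [412, 214], [431, 205]]
[[456.3364588397325, 143.9205979764783], [462.1878881884961, 106.75588231243626], [499.57764413202267, 114.89767761726881], [491.87091329444104, 150.70686718506425]]
```

View pics/c1.png

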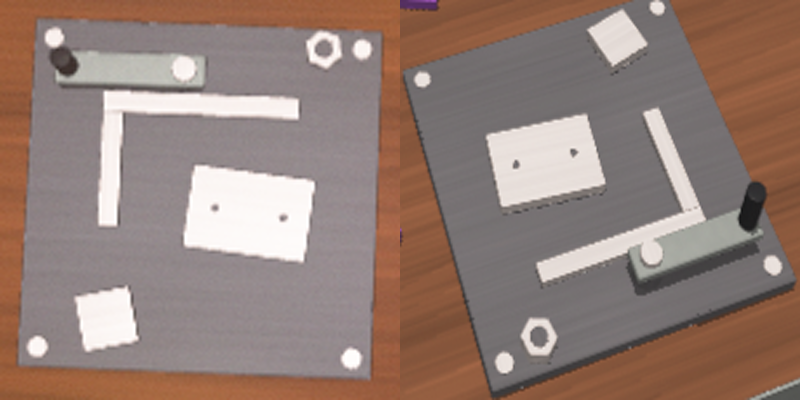

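Both views agree on the blank: its corners cast onto z=22 match within about 3 mm and the sizes fit. Its centre is near (555,30), and the corner is near (629,125) with the jig turned about -1.5°. I'll push with the two half-open fingers: first jig +x, then jig +y.

Call:
drive_tool:
  rows:
    - [-0.5,-0.4,0,-0.19,0]
    - [-0.94,-0.8,0,-0.347,0]
    - [-0.94,-0.8,0,-0.347,0]
  squeeze: 40

```text
t: 0.4
ee_pos: [236.4, 443.2, 255.9]
orientation: [[-1.0, 0.021, -0.0], [0.021, 1.0, -0.001], [0.0, -0.001, -1.0]]
force: [0.7, 0.5, 0.4]
grip_width: 44.8
grasp_force: 0.0
```

Call:
drive_tool:
  rows:
    - [-0.25,-0.35,0,0,0]
    - [-0.5,-0.7,0.2,0,0]
    - [-0.7,-1,0.4,0,0]
    - [-0.7,-1,0.4,0,0]

```text
t: 0.8
ee_pos: [303.9, 340.2, 213.9]
orientation: [[-1.0, 0.03, -0.002], [0.03, 1.0, -0.003], [0.002, -0.003, -1.0]]
force: [-0.7, 1.3, 0.3]
grip_width: 42.4
grasp_force: 0.0
```

Call:
drive_tool:
  rows:
    - [-0.25,-0.35,0.1,0,0]
    - [-0.5,-0.7,0.2,0,0]
    - [-0.7,-1,0.4,0,0]
    - [-0.7,-1,0.4,0,0]

```text
t: 1.2
ee_pos: [371.0, 239.0, 174.3]
orientation: [[-1.0, 0.03, -0.002], [0.03, 1.0, -0.002], [0.002, -0.002, -1.0]]
force: [0.6, 0.0, 0.9]
grip_width: 42.5
grasp_force: 0.0
```

Call:
drive_tool:
  rows:
    - [-0.25,-0.35,0.1,0,0]
    - [-0.5,-0.7,0.2,0,0]
    - [-0.7,-1,0.4,0,0]
    - [-0.7,-1,0.4,0,0]

```text
t: 1.6
ee_pos: [438.3, 137.7, 134.4]
orientation: [[-1.0, 0.029, -0.003], [0.029, 1.0, -0.001], [0.003, -0.001, -1.0]]
force: [-0.4, 0.4, 0.3]
grip_width: 43.0
grasp_force: 0.0
```

```bash
python3 - <<'E'
from h import *
s=state();print(s["t"],s["ee_pos"],s["orientation"].round(3).tolist(),s["grip_width"])
E
```

```text
1.6 [438.31100256 137.70410052 134.38100545] [[-1.0, 0.029, -0.003], [0.029, 1.0, -0.001], [0.003, -0.001, -1.0]] 42.99950057365588
```

Call:
drive_tool:
  rows:
    - [-0.3,-0.4,0,0,0]
    - [-0.6,-0.8,0,0,0]
    - [-0.65,-1,0,0,0]
    - [-0.65,-1,0,0,0]
    - [-0.65,-1,0,0,0]

```text
t: 2.1
ee_pos: [499.9, 39.0, 136.5]
orientation: [[-1.0, 0.027, -0.0], [0.027, 1.0, 0.0], [0.0, 0.0, -1.0]]
force: [-0.0, -0.0, -0.4]
grip_width: 42.5
grasp_force: 0.0
```

```bash
python3 - <<'E'
from h import *
c=cam("wrist");s=state();im=viewer.grab_frame("wrist")[:,:,::-1];cv2.imwrite("pics/w1.png",im)
print(s["ee_pos"],c[2],c[1].tolist())
for b in blobs(im,(0,0,640,480)):
    q=cv2.approxPolyDP(b.reshape(-1,1,2).astype(np.int32),6,True).reshape(-1,2)
    print(q.tolist(),[onz(c,p,22)[:2].round(1).tolist() for p in q])
E
```

```text
[499.90908505  38.98951133 136.46003332] [423.85929895  40.70087346 253.26360724] [[0.02630422901366236, 0.9996539473798189, 0.00027022942621346413], [0.9543131210121849, -0.025191647874522216, 0.29774460186768914], [0.2976483740926186, -0.007574058707990383, -0.9546455253311087]]
[[432, 414], [434, 440], [463, 439], [443, 413]] [[656.0, 131.4], [684.7, 135.3], [684.2, 160.7], [655.1, 140.8]]
[[385, 338], [397, 328], [386, 328]] [[579.8, 88.9], [571.0, 97.9], [570.8, 89.4]]
[[241, 328], [253, 338], [252, 328]] [[567.8, -23.9], [577.1, -15.3], [568.0, -15.3]]
[[172, 158], [198, 346], [224, 328], [240, 299], [271, 286], [279, 311], [258, 383], [262, 403], [322, 409], [377, 400], [362, 329], [367, 277], [252, 271], [249, 287], [247, 240], [261, 219], [261, 156]] [[437.4, -57.6], [583.2, -59.6], [567.5, -37.2], [542.7, -22.3], [532.5, 2.0], [553.7, 6.7], [620.0, -14.8], [640.5, -13.0], [648.1, 37.5], [640.0, 84.0], [571.2, 70.6], [527.1, 73.8], [520.0, -11.2], [532.9, -14.5], [496.0, -12.7], [480.7, -1.5], [437.6, 1.8]]
[[305, 155], [304, 205], [344, 200], [415, 209], [417, 183], [424, 238], [466, 233], [461, 302], [449, 317], [451, 295], [433, 293], [428, 344], [449, 348], [471, 338], [503, 358], [539, 153], [480, 153], [474, 175], [434, 179], [435, 154]] [[437.7, 31.2], [471.5, 29.2], [468.7, 57.0], [476.4, 106.5], [458.3, 106.8], [497.8, 114.2], [494.8, 143.9], [549.7, 145.7], [562.4, 137.7], [543.6, 137.6], [541.5, 123.8], [586.2, 123.2], [590.4, 140.2], [581.6, 156.7], [600.9, 184.5], [440.5, 186.6], [439.5, 147.4], [453.9, 145.0], [455.9, 118.2], [439.4, 117.6]]
[[212, 1], [215, 11]] [[348.3, -20.1], [353.4, -18.9]]
```

View pics/w1.png

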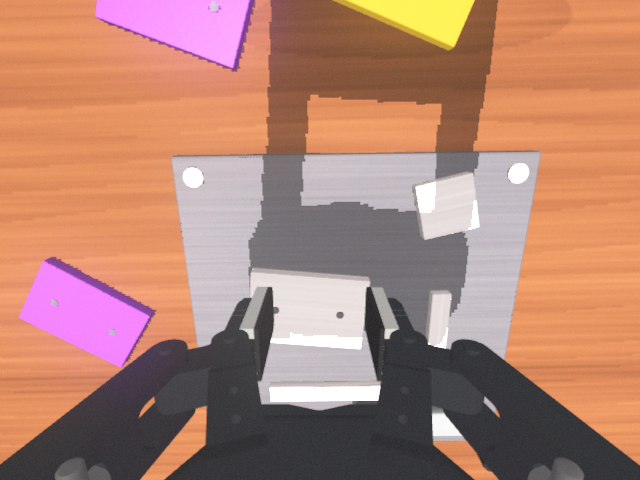

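The wrist view shows the blank under the fingers, with near-edge corners at (252,271) and (367,277). They land at (520,-11) and (527,74), which agrees with top. Now I'll descend behind that edge.

Call:
drive_tool:
  rows:
    - [0,-0.07,0.4,0,0]
    - [0,-0.07,0.8,0,0]
    - [0,-0.07,0.92,0,0]
    - [0,-0.07,0.92,0,0]
    - [0,-0.07,0.92,0,0]

```text
t: 2.65
ee_pos: [500.5, 31.8, 45.9]
orientation: [[-1.0, 0.025, 0.001], [0.025, 1.0, -0.0], [-0.001, -0.0, -1.0]]
force: [-0.3, 0.5, 0.7]
grip_width: 42.8
grasp_force: 0.0
```

Call:
drive_tool:
  rows:
    - [0,0,0.02,0,0]
    - [0,0,0.04,0,0]
    - [0,0,0.04,0,0]

```text
t: 2.95
ee_pos: [500.0, 31.3, 40.8]
orientation: [[-1.0, 0.026, 0.001], [0.026, 1.0, -0.0], [-0.001, -0.0, -1.0]]
force: [0.6, 0.2, -0.4]
grip_width: 42.8
grasp_force: 0.0
```

```bash
python3 - <<'E'
from h import *
im=viewer.grab_frame("scene")[:,:,::-1];cv2.imwrite("pics/s1.png",cv2.resize(im[120:370,250:530],(672,600),interpolation=2))
E
```

```text
(no output)
```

View pics/s1.png

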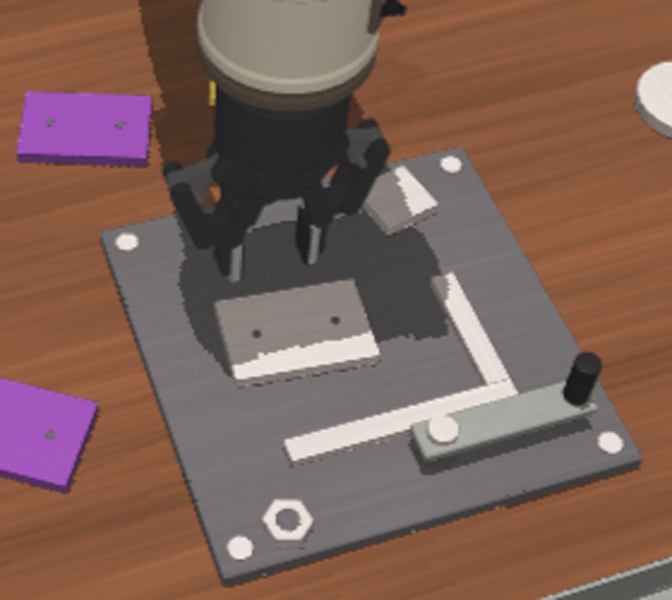

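The fingertips are behind the blank, clear of both it and the offcut. Next I'll feel down to the plate.

Call:
drive_tool:
  rows:
    - [0,0,0.01,0,0]
    - [0,0,0.02,0,0]
    - [0,0,0.02,0,0]

```text
t: 3.3
ee_pos: [499.7, 31.2, 38.2]
orientation: [[-1.0, 0.026, -0.0], [0.026, 1.0, -0.0], [0.0, -0.0, -1.0]]
force: [0.5, 0.7, 0.6]
grip_width: 42.8
grasp_force: 0.0
```

Call:
drive_tool:
  rows:
    - [0,0,0.01,0,0]
    - [0,0,0.02,0,0]
    - [0,0,0.02,0,0]

```text
t: 3.6
ee_pos: [499.7, 31.3, 36.1]
orientation: [[-1.0, 0.026, -0.0], [0.026, 1.0, -0.0], [0.0, -0.0, -1.0]]
force: [0.2, -0.7, 0.2]
grip_width: 42.7
grasp_force: 0.0
```

Call:
drive_tool:
  rows:
    - [0,0,0.01,0,0]
    - [0,0,0.02,0,0]
    - [0,0,0.02,0,0]

```text
t: 3.9
ee_pos: [499.9, 31.3, 35.1]
orientation: [[-1.0, 0.026, 0.0], [0.026, 1.0, -0.0], [-0.0, -0.0, -1.0]]
force: [-6.2, 0.3, 16.8]
grip_width: 43.0
grasp_force: 8.6
```

Call:
drive_tool:
  rows:
    - [0,0,-0.03,0,0]
    - [-0.06,0,-0.03,0,0]
    - [-0.12,0,-0.03,0,0]
    - [-0.18,0,-0.03,0,0]
    - [-0.24,0,-0.03,0,0]
    - [-0.3,0,-0.03,0,0]
    - [-0.36,0,-0.03,0,0]
    - [-0.42,0,-0.03,0,0]
    - [-0.48,0,-0.03,0,0]
    - [-0.52,0,-0.03,0,0]

```text
t: 4.9
ee_pos: [552.3, 29.9, 37.2]
orientation: [[-1.0, 0.026, -0.0], [0.026, 1.0, -0.0], [0.0, -0.0, -1.0]]
force: [-0.8, 0.3, -0.7]
grip_width: 42.7
grasp_force: 1.0
```

Call:
drive_tool:
  rows:
    - [-0.01,0,0,0,0]
    - [-0.02,0,0,0,0]
    - [-0.03,0,0,0,0]

```text
t: 5.2
ee_pos: [554.7, 29.8, 37.3]
orientation: [[-1.0, 0.026, -0.0], [0.026, 1.0, -0.0], [0.0, -0.0, -1.0]]
force: [-2.1, 0.1, -1.6]
grip_width: 42.7
grasp_force: 0.8
```

Call:
drive_tool:
  rows:
    - [-0.01,0,0,0,0]
    - [-0.02,0,0,0,0]
    - [-0.03,0,0,0,0]

```text
t: 5.5
ee_pos: [556.6, 29.7, 37.1]
orientation: [[-1.0, 0.026, -0.003], [0.026, 1.0, -0.0], [0.003, -0.0, -1.0]]
force: [-17.4, -1.4, 10.4]
grip_width: 42.8
grasp_force: 9.4
```

Call:
drive_tool:
  rows:
    - [-0.01,0,0,0,0]
    - [-0.02,0,0,0,0]
    - [-0.02,0,0,0,0]

```text
t: 5.8
ee_pos: [556.9, 29.7, 37.0]
orientation: [[-1.0, 0.026, -0.007], [0.026, 1.0, -0.0], [0.007, -0.0, -1.0]]
force: [-31.2, -2.9, 19.0]
grip_width: 42.7
grasp_force: 15.3
```

The blank is against the long fence: 31 N along -x with the fingers stopped. I'll go round to its right-hand short edge and push jig +y with the back of the left finger.

Call:
drive_tool:
  rows:
    - [0.15,0,0,0,0]
    - [0.15,0,-0.35,0,0]
    - [0.15,-0.4,-0.35,0,0]
    - [-0.1,-0.8,-0.35,0,0]
    - [-0.4,-1,-0.35,0,0]
    - [-0.4,-1,-0.35,0,0]
    - [-0.4,-1,0,0,0]
    - [-0.4,-1,0,0,0]
    - [-0.4,-1,0,0,0]

```text
t: 6.7
ee_pos: [597.0, -71.0, 37.1]
orientation: [[-1.0, 0.026, -0.0], [0.026, 1.0, 0.0], [0.0, 0.0, -1.0]]
force: [-0.3, -0.2, 0.3]
grip_width: 42.5
grasp_force: 0.0
```

```bash
python3 - <<'E'
from h import *
im=viewer.grab_frame("scene")[:,:,::-1];cv2.imwrite("pics/s2.png",cv2.resize(im[120:370,250:530],(672,600),interpolation=2))
c=cam("scene")
for b in blobs(im,(300,185,510,355),150):
    q=cv2.approxPolyDP(b.reshape(-1,1,2).astype(np.int32),4,True).reshape(-1,2)
    print(q.tolist(),[onz(c,p,22)[:2].round(1).tolist() for p in q])
E
```

```text
[[349, 343], [345, 349], [351, 352], [354, 346]] [[679.0, -52.9], [685.6, -60.9], [692.1, -54.8], [685.2, -48.1]]
[[378, 339], [376, 334], [372, 341], [360, 336], [365, 344]] [[685.4, -14.1], [677.6, -13.9], [685.7, -22.8], [673.7, -35.4], [686.9, -33.2]]
[[499, 302], [504, 308], [509, 305]] [[684.0, 167.4], [694.8, 169.4], [692.7, 178.3]]
[[438, 234], [430, 236], [453, 280], [416, 290], [420, 286], [406, 257], [386, 260], [395, 294], [405, 293], [396, 296], [398, 304], [427, 294], [437, 303], [437, 291], [465, 283]] [[548.1, 136.9], [547.9, 123.7], [630.9, 122.3], [630.0, 65.1], [625.6, 73.2], [572.7, 73.9], [568.6, 43.9], [627.0, 34.3], [629.8, 48.3], [630.5, 34.4], [643.4, 32.1], [640.9, 77.2], [658.8, 84.4], [640.8, 92.7], [640.8, 136.4]]
[[417, 189], [398, 198], [412, 214], [431, 205]] [[453.8, 143.3], [462.2, 106.8], [499.6, 114.9], [491.9, 150.7]]
```

View pics/s2.png

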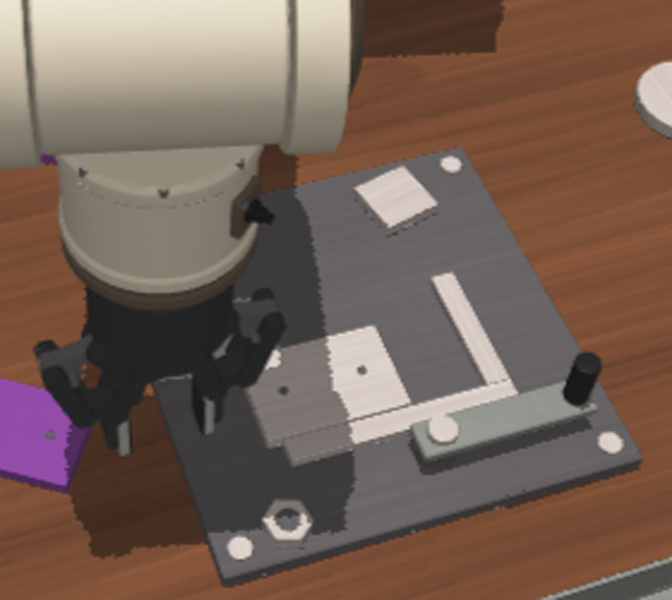

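The blank lies along the long fence, about 50 mm short of the short fence: its left edge is at y≈73 and the fence is at 123. The left finger is beside its right edge. Now pushing +y.

Call:
drive_tool:
  rows:
    - [0,0.06,0,0,0]
    - [0,0.12,0,0,0]
    - [0,0.18,0,0,0]
    - [0,0.24,0,0,0]
    - [0,0.3,0,0,0]
    - [0,0.36,0,0,0]
    - [0,0.42,0,0,0]
    - [0,0.48,0,0,0]
    - [0,0.54,0,0,0]
    - [0,0.57,0,0,0]

```text
t: 7.75
ee_pos: [598.6, -13.7, 37.3]
orientation: [[-1.0, 0.026, 0.0], [0.026, 1.0, -0.0], [-0.0, -0.0, -1.0]]
force: [1.4, -3.7, 0.9]
grip_width: 42.7
grasp_force: 1.6
```

Call:
drive_tool:
  rows:
    - [0,0.02,0,0,0]
    - [0,0.04,0,0,0]
    - [0,0.05,0,0,0]

```text
t: 8.05
ee_pos: [598.8, -9.3, 37.3]
orientation: [[-1.0, 0.026, -0.0], [0.026, 1.0, -0.0], [0.0, -0.0, -1.0]]
force: [0.3, -3.1, 0.9]
grip_width: 42.7
grasp_force: 1.7
```

Call:
drive_tool:
  rows:
    - [0,0.01,0,0,0]
    - [0,0.02,0,0,0]
    - [0,0.03,0,0,0]

```text
t: 8.35
ee_pos: [598.8, -6.4, 37.3]
orientation: [[-1.0, 0.026, 0.0], [0.026, 1.0, -0.0], [-0.0, -0.0, -1.0]]
force: [0.3, -3.9, 1.8]
grip_width: 42.6
grasp_force: 1.7
```

Call:
drive_tool:
  rows:
    - [0,0.01,0,0,0]
    - [0,0.02,0,0,0]
    - [0,0.03,0,0,0]

```text
t: 8.65
ee_pos: [598.9, -3.3, 37.3]
orientation: [[-1.0, 0.026, -0.0], [0.026, 1.0, -0.0], [0.0, -0.0, -1.0]]
force: [0.7, -3.1, 1.4]
grip_width: 42.5
grasp_force: 1.8
```

Call:
drive_tool:
  rows:
    - [0,0.01,0,0,0]
    - [0,0.02,0,0,0]
    - [0,0.03,0,0,0]

```text
t: 8.95
ee_pos: [598.9, -0.3, 37.3]
orientation: [[-1.0, 0.026, -0.0], [0.026, 1.0, -0.0], [0.0, -0.0, -1.0]]
force: [-0.1, -3.9, 1.3]
grip_width: 42.5
grasp_force: 1.9
```

Call:
drive_tool:
  rows:
    - [0,0.01,0,0,0]
    - [0,0.02,0,0,0]
    - [0,0.02,0,0,0]

```text
t: 9.25
ee_pos: [599.0, 1.0, 37.3]
orientation: [[-1.0, 0.026, -0.0], [0.026, 1.0, -0.001], [0.0, -0.001, -1.0]]
force: [-1.2, -9.4, 1.4]
grip_width: 42.8
grasp_force: 5.0
```

Call:
drive_tool:
  rows:
    - [0,0.01,0,0,0]
    - [0,0.02,0,0,0]
    - [0,0.02,0,0,0]

```text
t: 9.55
ee_pos: [599.0, 1.6, 37.4]
orientation: [[-1.0, 0.026, -0.0], [0.026, 1.0, -0.004], [0.0, -0.004, -1.0]]
force: [-3.5, -23.3, 3.4]
grip_width: 42.7
grasp_force: 11.1
```

The blank stopped against the short fence at 23 N. I'll back off and re-seat it against the long fence from the near side.

Call:
drive_tool:
  rows:
    - [0,-0.2,0,0,0]
    - [0,-0.2,-0.35,0,0]
    - [0.3,-0.2,-0.35,0,0]
    - [0.6,0.2,-0.35,0,0]
    - [0.6,0.6,-0.35,0,0]
    - [0.6,0.7,-0.35,0,0]
    - [0.6,0.7,-0.35,0,0]
    - [0.6,0.7,0,0,0]
    - [0.6,0.7,0,0,0]
    - [0.6,0.7,0,0,0]

```text
t: 10.55
ee_pos: [541.0, 74.4, 36.8]
orientation: [[-1.0, 0.027, -0.001], [0.027, 1.0, -0.0], [0.001, -0.0, -1.0]]
force: [0.1, -0.4, 0.8]
grip_width: 42.6
grasp_force: 0.0
```

Call:
drive_tool:
  rows:
    - [-0.05,0,0,0,0]
    - [-0.1,0,0,0,0]
    - [-0.14,0,0,0,0]
    - [-0.16,0,0,0,0]
    - [-0.17,0,0,0,0]
    - [-0.17,0,0,0,0]

```text
t: 11.15
ee_pos: [557.2, 74.7, 37.2]
orientation: [[-1.0, 0.026, -0.002], [0.026, 1.0, -0.0], [0.002, -0.0, -1.0]]
force: [-8.1, -0.9, 5.8]
grip_width: 42.6
grasp_force: 4.3
```

Call:
drive_tool:
  rows:
    - [-0.01,0,0,0,0]
    - [-0.02,0,0,0,0]
    - [-0.02,0,0,0,0]

```text
t: 11.45
ee_pos: [557.6, 74.7, 36.9]
orientation: [[-1.0, 0.026, -0.006], [0.026, 1.0, -0.0], [0.006, -0.0, -1.0]]
force: [-23.1, -1.9, 14.9]
grip_width: 42.5
grasp_force: 11.6
```

Call:
drive_tool:
  rows:
    - [0.15,0,0,0,0]
    - [0.2,0,-0.2,0,0]
    - [0.6,0,-0.5,0,0]
    - [1,0,-0.8,0,0]
    - [1,0,-0.8,0,0]
    - [1,0,-0.8,0,0]

```text
t: 12.05
ee_pos: [460.2, 77.4, 118.3]
orientation: [[-1.0, 0.026, 0.003], [0.026, 1.0, -0.0], [-0.003, -0.0, -1.0]]
force: [-0.2, 0.6, -0.5]
grip_width: 42.7
grasp_force: 0.0
```

```bash
python3 - <<'E'
from h import *
a=viewer.grab_frame("scene")[:,:,::-1];t=viewer.grab_frame("top")[:,:,::-1]
w=viewer.grab_frame("wrist")[:,:,::-1];cv2.imwrite("pics/w3.png",w)
cv2.imwrite("pics/s3.png",np.hstack([cv2.resize(t[155:305,205:355],(400,400),interpolation=2),cv2.resize(a[185:365,290:520],(400,400),interpolation=2)]))
# dark peg blobs + strap post (white disc) in both views
c={n:cam(n) for n in("top","scene")};r={}
for n,im,bx in(("top",t,(218,165,250,195)),("scene",a,(478,260,506,295))):
    x0,y0,x1,y1=bx;m=(im[y0:y1,x0:x1].max(2)<45).astype(np.uint8)
    k,l,st,ce=cv2.connectedComponentsWithStats(m);i=1+st[1:,4].argmax();print(n,st[i]+[x0,y0,0,0,0],ce[i]+[x0,y0])
    r[n]=ce[i]+[x0,y0]
print(tri(c["top"],r["top"],c["scene"],r["scene"]))
for n in r: print(n,onz(c[n],r[n],50))
print(tri(c["top"],(274,181),c["scene"],(434,298)))
E
```

```text
Traceback (most recent call last):
ValueError: attempt to get argmax of an empty sequence
```

View pics/s3.png

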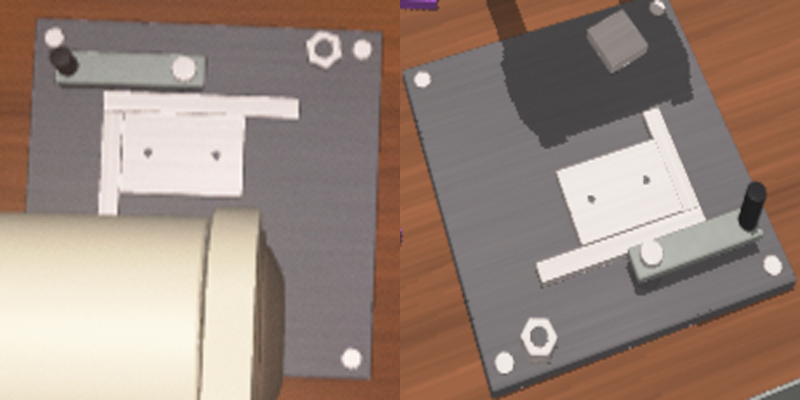

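```bash
python3 - <<'E'
from h import *
w=cv2.imread("pics/w3.png");c=cam("wrist")
m,R,C=c
def px(p):
    q=R@(np.array(p)-C);return q[:2]/q[2]*m["fx"]+[m["cx"],m["cy"]]
P=np.array([px((629,124,22)),px((569,124,22)),px((569,34,22)),px((629,34,22))]);print(P.round(0).tolist())
u=P[:2].mean(0).astype(int);x0,y0=max(u[0]-75,0),max(u[1]-55,0)
cv2.imwrite("pics/c3.png",cv2.resize(w[y0:y0+110,x0:x0+150],(750,550),interpolation=2));print(x0,y0)
t=viewer.grab_frame("top");a=viewer.grab_frame("scene")
print(t[170:184,222:238].max(2).tolist()[::3],a[264:292:4,484:502].max(2).tolist())
E
```

```text
[[382.0, 448.0], [385.0, 387.0], [266.0, 389.0], [271.0, 450.0]]
308 362
[[208, 232, 234, 231, 231, 227, 173, 114, 114, 117, 115, 116, 119, 118, 119, 115], [112, 109, 96, 82, 65, 61, 68, 72, 80, 101, 102, 101, 105, 114, 116, 113], [112, 87, 63, 68, 70, 73, 74, 72, 72, 59, 81, 129, 158, 162, 159, 161], [118, 117, 100, 75, 59, 70, 70, 68, 59, 53, 55, 59, 106, 160, 162, 160], [113, 116, 115, 111, 156, 105, 67, 57, 57, 60, 75, 139, 163, 162, 162, 162]] [[126, 125, 125, 124, 123, 124, 126, 138, 157, 153, 151, 149, 149, 148, 146, 146, 145, 144], [124, 124, 124, 124, 124, 111, 72, 50, 50, 51, 51, 51, 51, 51, 69, 115, 147, 147], [122, 122, 122, 114, 82, 37, 51, 57, 55, 55, 55, 54, 53, 53, 52, 51, 73, 111], [124, 123, 106, 46, 30, 32, 32, 33, 32, 33, 33, 33, 34, 33, 47, 96, 135, 135], [164, 114, 29, 31, 32, 32, 32, 33, 33, 33, 33, 32, 33, 67, 109, 121, 124, 138], [124, 31, 31, 32, 32, 32, 32, 32, 32, 32, 33, 60, 102, 122, 122, 123, 123, 122], [176, 176, 165, 127, 73, 55, 44, 48, 56, 82, 101, 132, 176, 165, 135, 123, 123, 122]]
```

View pics/c3.png

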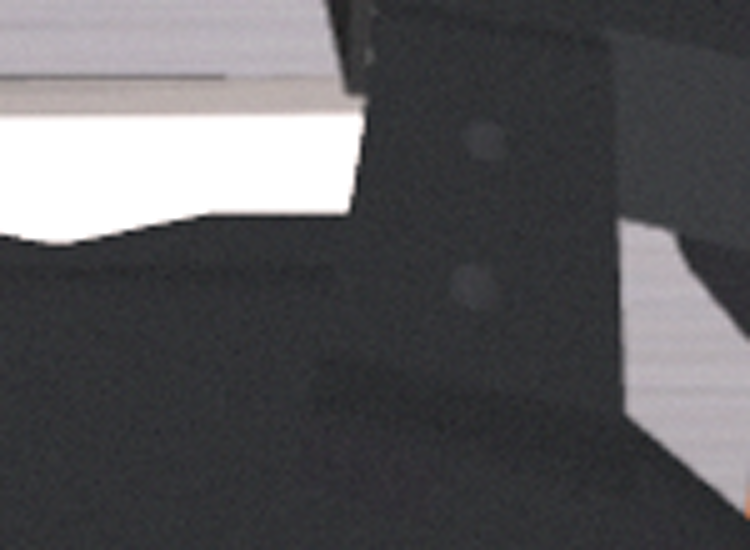

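The finger hides the corner from here. I'll look from above the peg, where I have to go next anyway.

Call:
drive_tool:
  rows:
    - [-0.1,0,-0.3,0,0]
    - [-0.5,0.2,-0.5,0,0]
    - [-0.9,0.5,-0.5,0,0]
    - [-1,0.5,-0.5,0,0]

```text
t: 12.7
ee_pos: [564.3, 127.0, 166.1]
orientation: [[-1.0, 0.025, -0.001], [0.025, 1.0, 0.001], [0.001, 0.001, -1.0]]
force: [-0.4, 0.1, -0.7]
grip_width: 42.7
grasp_force: 0.0
```

Call:
drive_tool:
  rows:
    - [-0.4,0.1,0,0,0]
    - [-0.8,0.3,0,0,0]
    - [-1,0.35,0,0,0]
    - [-1,0.35,0,0,0]
    - [-1,0.35,0,0,0]

```text
t: 13.2
ee_pos: [661.9, 156.7, 165.6]
orientation: [[-1.0, 0.026, -0.003], [0.026, 1.0, -0.001], [0.003, -0.001, -1.0]]
force: [0.3, -0.4, 0.2]
grip_width: 42.8
grasp_force: 0.0
```

```bash
python3 - <<'E'
from h import *
c=cam("wrist");im=viewer.grab_frame("wrist")[:,:,::-1];cv2.imwrite("pics/w4.png",im);print(c[2])
E
```

```text
[586.0637619  158.50944863 282.57372954]
```

View pics/w4.png

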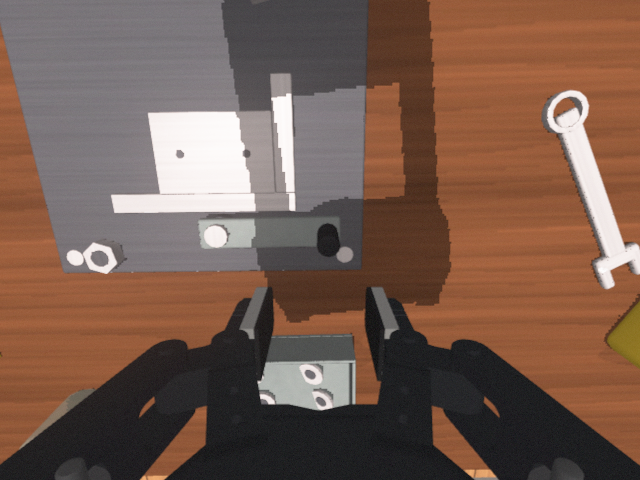

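The wrist view shows the blank in the corner: the short fence runs along x≈274 and the long fence along y≈193. The post is at (215,236) and the peg top near (328,241). Next I'll check the joint lines and find the peg.

```bash
python3 - <<'E'
from h import *
np.set_printoptions(precision=1,suppress=True,linewidth=150)
im=cv2.imread("pics/w4.png");g=im.min(2).astype(int);c=cam("wrist")
for r in(118,135,150,165,180):print("row",r,g[r,266:280])
for k in(165,190,215,240,262):print("col",k,g[186:200,k])
for uv in[(149,113),(272,111),(160,193),(274,192)]:print(uv,onz(c,uv,22))
def blob(im,b,t):
    x0,y0,x1,y1=b;m=(im[y0:y1,x0:x1].max(2)<t).astype(np.uint8)
    k,l,st,ce=cv2.connectedComponentsWithStats(m);i=1+st[1:,4].argmax();print((st[i]+[x0,y0,0,0,0]).tolist());return ce[i]+[x0,y0]
w=blob(im,(305,215,350,262),60);s=blob(viewer.grab_frame("scene")[:,:,::-1] if 0 else cv2.imread("pics/scene0.png"),(478,260,506,295),62)
print(w,s,"mid",tri(c,w,cam("scene"),s),onz(c,w,50),onz(cam("scene"),s,50))
print("peg top",onz(c,(328,232),67.5),"post",onz(c,(215,236),33), tri(c,(215,236),cam("scene"),(434,298)))
E
```

```text
row 118 [152 151 152 152 143 117 128 147 231 249 248 248 247 248]
row 135 [152 155 153 152 155 143 116 124 144 149 150 148 230 246]
row 150 [155 155 154 155 152 154 138 114 135 145 147 147 147 145]
row 165 [150 151 150 151 152 149 147 124 118 138 147 149 145 147]
row 180 [150 148 150 149 149 149 150 147 119 123 143 145 141 145]
col 165 [239 239 239 241 242 241 240 222 180 236 237 236 237 236]
col 190 [241 240 242 244 243 242 238 213 207 241 240 241 241 239]
col 215 [243 243 243 245 245 246 237 186 233 243 243 245 243 241]
col 240 [243 243 245 245 246 245 235 205 242 245 247 246 245 242]
col 262 [145 144 147 151 148 148 138 136 147 151 151 149 148 144]
(149, 113) [568.3  35.5  22. ]
(272, 111) [569.3 124.8  22. ]
(160, 193) [626.7  33.8  22. ]
(274, 192) [628.2 122.4  22. ]
[317, 223, 24, 34, 634]
[485, 267, 15, 22, 220]
[327.7 240.3] [492.  277.4] mid (array([659.3, 162.5,  50.7]), np.float64(0.5232672439683607)) [659.7 162.8  50. ] [658.8 162.7  50. ]
peg top [648.3 162.8  67.5] post [659.3  76.1  33. ] (array([658. ,  77.6,  37.6]), np.float64(0.05208478025906404))
```

The joints are clean. The blank spans x 568–628 and y 34–124, and the visible step line has constant width, so it sits square. The peg axis is at (659.3,162.5) with its middle at z≈50.7, and it is 85 mm from the post at (659,77), which fits. I'll turn the tool so the jaws straddle the peg tangentially.

Call:
drive_tool:
  rows:
    - [0.01,0.03,0,0.18,0]
    - [0.027,0.057,0,0.37,0]
    - [0.027,0.057,0,0.56,0]
    - [0.027,0.057,0,0.75,0]
    - [0.027,0.057,0,0.93,0]
    - [0.027,0.057,0,1,0]
    - [0.027,0.057,0,1,0]

```text
t: 13.95
ee_pos: [658.9, 162.5, 167.5]
orientation: [[-0.687, 0.726, -0.0], [0.726, 0.687, -0.0], [-0.0, -0.0, -1.0]]
force: [-0.5, 0.6, 0.2]
grip_width: 42.7
grasp_force: 0.0
```

Call:
drive_tool:
  rows:
    - [0,0,0,0.18,0]
    - [0,0,0.1,0.37,0]
    - [0,0,0.3,0.56,0]
    - [0,0,0.5,0.75,0]
    - [0,0,0.6,0.93,0]
    - [0,0,0.7,1,0]
    - [0,0,0.7,1,0]
    - [0,0,0.7,1,0]

```text
t: 14.75
ee_pos: [659.3, 162.7, 97.7]
orientation: [[0.023, 1.0, -0.0], [1.0, -0.023, -0.0], [-0.0, -0.0, -1.0]]
force: [0.9, 0.3, 0.2]
grip_width: 42.5
grasp_force: 0.0
```

```bash
python3 - <<'E'
from h import *
c=cam("wrist");im=viewer.grab_frame("wrist")[:,:,::-1];cv2.imwrite("pics/w5.png",im);s=state();print(s["ee_pos"],s["orientation"].round(3).tolist(),s["joints"].round(0))
E
```

```text
[659.60547161 162.71912282  98.05678837] [[0.023, 1.0, 0.001], [1.0, -0.023, -0.0], [-0.0, 0.001, -1.0]] [ 7. 26. 79. -0. 75.  9.]
```

View pics/w5.png

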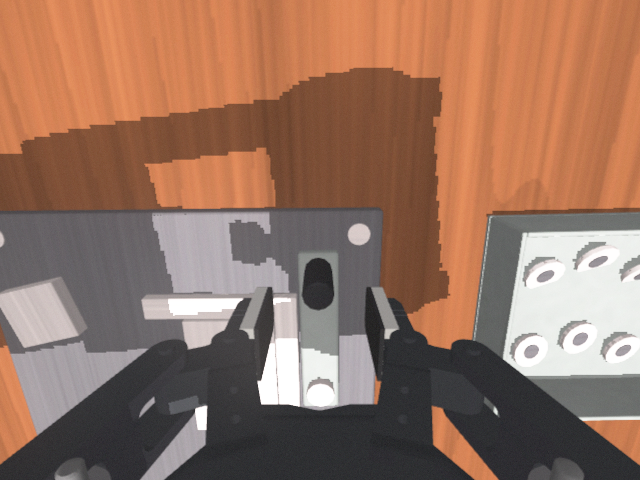

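The peg at (318,285) is midway between the pads. I'll descend and narrow the jaws around it as a loose cage.

Call:
drive_tool:
  rows:
    - [0,0,0.15,0,0]
    - [0,0,0.32,0,0]
    - [0,0,0.32,0,0]
    - [0,0,0.32,0,0.48]
    - [0,0,0.32,0,0.48]
    - [0,0,0.32,0,0.48]
    - [0,0,0.32,0,0.48]

```text
t: 15.5
ee_pos: [659.8, 162.8, 65.8]
orientation: [[0.026, 1.0, 0.001], [1.0, -0.026, 0.0], [0.0, 0.001, -1.0]]
force: [-0.2, 0.2, -0.5]
grip_width: 22.2
grasp_force: 0.0
```

Call:
drive_tool:
  rows:
    - [-0.003,-0.074,0,-0.11,0.48]
    - [-0.013,-0.148,0,-0.22,0.48]
    - [-0.029,-0.22,0,-0.33,0.48]
    - [-0.051,-0.291,0,-0.44,0.48]
    - [-0.08,-0.359,0,-0.56,0.48]
    - [-0.114,-0.425,0,-0.67,0.48]
    - [-0.154,-0.488,0,-0.78,0.48]
    - [-0.199,-0.546,0,-0.89,0.48]
    - [-0.249,-0.601,0,-1,0.48]
    - [-0.249,-0.601,0,-1,0.48]

```text
t: 16.5
ee_pos: [598.7, 139.2, 65.7]
orientation: [[-0.689, 0.724, 0.0], [0.724, 0.689, -0.0], [-0.0, 0.0, -1.0]]
force: [0.4, 0.1, 0.3]
grip_width: 22.1
grasp_force: 0.0
```

Call:
drive_tool:
  rows:
    - [-0.003,-0.074,0,-0.11,0.48]
    - [-0.013,-0.148,0,-0.22,0.48]
    - [-0.029,-0.22,0,-0.33,0.48]
    - [-0.051,-0.291,0,-0.44,0.48]
    - [-0.08,-0.359,0,-0.56,0.48]
    - [-0.114,-0.425,0,-0.67,0.48]
    - [-0.154,-0.488,0,-0.78,0.48]
    - [-0.199,-0.546,0,-0.89,0.48]
    - [-0.249,-0.601,0,-1,0.48]
    - [-0.249,-0.601,0,-1,0.48]

```text
t: 17.5
ee_pos: [572.7, 79.7, 65.6]
orientation: [[-1.0, 0.028, 0.0], [0.028, 1.0, -0.0], [-0.0, -0.0, -1.0]]
force: [-0.2, 0.6, 0.3]
grip_width: 22.2
grasp_force: 0.0
```

Call:
drive_tool:
  rows:
    - [0,-0.01,0,0,0.48]
    - [0,-0.02,0,0,0.48]
    - [0,-0.03,0,0,0.48]
    - [0,-0.03,0,0,0.48]

```text
t: 17.9
ee_pos: [572.3, 77.2, 65.3]
orientation: [[-1.0, 0.027, 0.0], [0.027, 1.0, 0.0], [-0.0, 0.0, -1.0]]
force: [-0.4, 1.4, 1.5]
grip_width: 22.1
grasp_force: 0.8
```

Call:
drive_tool:
  rows:
    - [0,-0.01,0,0,0.48]
    - [0,-0.02,0,0,0.48]
    - [0,-0.02,0,0,0.48]

```text
t: 18.2
ee_pos: [572.2, 75.8, 65.3]
orientation: [[-1.0, 0.027, 0.0], [0.027, 1.0, 0.001], [-0.0, 0.001, -1.0]]
force: [-0.1, 8.9, 1.1]
grip_width: 22.3
grasp_force: 4.7
```

Call:
drive_tool:
  rows:
    - [0,-0.01,0,0,0.48]
    - [0,-0.01,0,0,0.48]

```text
t: 18.4
ee_pos: [572.2, 75.6, 65.4]
orientation: [[-1.0, 0.026, 0.0], [0.026, 1.0, 0.003], [-0.0, 0.003, -1.0]]
force: [-0.1, 17.1, 2.0]
grip_width: 22.0
grasp_force: 8.4
```

Call:
drive_tool:
  rows:
    - [0,0.04,0,0,0]
    - [0,0.04,0,0,0]
    - [0,0.04,0,0,0]
    - [0,0.04,-0.2,0,0]
    - [0,0.04,-0.6,0,0]
    - [0,0.04,-1,0,0]
    - [0,0.04,-1,0,0]
    - [0,0.04,-1,0,0]

```text
t: 19.2
ee_pos: [572.6, 77.8, 166.0]
orientation: [[-1.0, 0.027, 0.002], [0.027, 1.0, -0.0], [-0.002, -0.0, -1.0]]
force: [0.5, 0.5, -0.0]
grip_width: 42.6
grasp_force: 0.0
```

Call:
drive_tool:
  rows:
    - [0.3,0,-0.2,0,0]
    - [0.7,0,-0.4,0,0]
    - [1,0,-0.4,0,0]
    - [1,0,-0.4,0,0]

```text
t: 19.6
ee_pos: [469.6, 80.8, 204.8]
orientation: [[-1.0, 0.026, -0.001], [0.026, 1.0, -0.0], [0.001, -0.0, -1.0]]
force: [1.2, 0.8, 0.3]
grip_width: 42.4
grasp_force: 0.0
```

Call:
drive_tool:
  rows:
    - [0.5,0,0,0,0]
    - [1,0,0,0,0]
    - [1,0,0,0,0]
    - [1,0,0,0,0]

```text
t: 20.0
ee_pos: [372.3, 83.3, 205.0]
orientation: [[-1.0, 0.026, 0.001], [0.026, 1.0, -0.0], [-0.001, -0.0, -1.0]]
force: [0.3, 0.4, 0.1]
grip_width: 42.4
grasp_force: 0.0
```

```bash
python3 - <<'E'
from h import *
a=viewer.grab_frame("scene")[:,:,::-1];t=viewer.grab_frame("top")[:,:,::-1]
cv2.imwrite("pics/s6.png",np.hstack([cv2.resize(t[155:305,205:355],(400,400),interpolation=2),cv2.resize(a[185:365,290:520],(400,400),interpolation=2)]))
c=cam("scene");ct=cam("top")
for n,im,bx,cc in(("scene",a,(300,185,510,355),c),("top",t,(215,165,345,295),ct)):
  for b in blobs(im,bx,150):
    q=cv2.approxPolyDP(b.reshape(-1,1,2).astype(np.int32),4,True).reshape(-1,2)
    if len(q)>3 and len(b)>60: print(n,[onz(cc,p,22)[:2].round(0).tolist() for p in q])
E
```

```text
scene [[570.0, 67.0], [569.0, 34.0], [630.0, 38.0], [629.0, -7.0], [643.0, -6.0], [644.0, 65.0]]
scene [[546.0, 138.0], [546.0, 125.0], [570.0, 124.0], [570.0, 94.0], [580.0, 84.0], [559.0, 73.0], [666.0, 70.0], [666.0, 92.0], [644.0, 96.0], [644.0, 136.0]]
scene [[459.0, 145.0], [462.0, 107.0], [500.0, 115.0], [492.0, 151.0]]
top [[499.0, 118.0], [491.0, 155.0], [456.0, 145.0], [461.0, 109.0]]
top [[640.0, -3.0], [642.0, 66.0], [603.0, 71.0], [672.0, 71.0], [672.0, 91.0], [634.0, 91.0], [643.0, 139.0], [544.0, 139.0], [544.0, 127.0], [570.0, 124.0], [568.0, 95.0], [594.0, 94.0], [581.0, 74.0], [567.0, 73.0], [603.0, 71.0], [569.0, 68.0], [568.0, 38.0], [625.0, 36.0], [626.0, -3.0]]
```

View pics/s6.png

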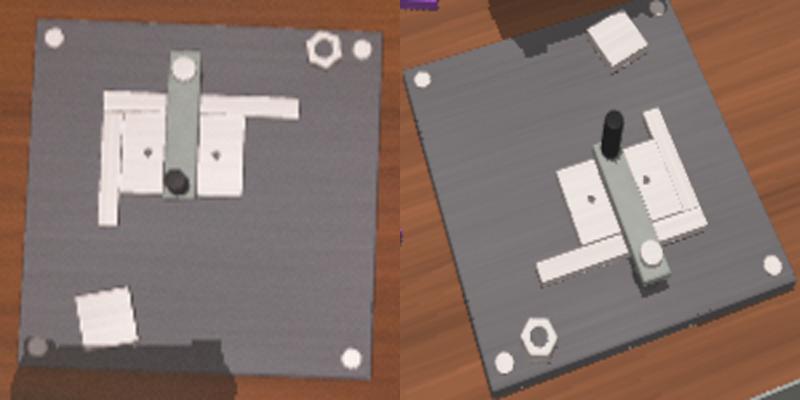

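The strap lies across the blank on its stop, the blank is still home in the corner, and the robot is clear. Handing in.

```bash
python3 -c "
from cell import workorder;print(workorder.hand_in())"
```

```text
the job is handed in; nothing more can be done
None
```

The job is handed in at about 20 s: the blank was slid along the plate into the corner against both fences, then the strap was swung over it to its dead stop, and the arm is clear. The hand-in gave no verdict.

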